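# Lock the heating bath's tie bar with a spring cotter

## Robot

A 6-joint arm with a two-finger parallel gripper is mounted at the origin on the work surface. World frame = base frame: x ahead of the robot, y to its left, z up, the work surface at z = 0. Lengths are in m, angles in rad, forces in N, time in s.
With the tool pointing down it reaches from about 0.35 to 0.85 m from the base axis. Payload 8.1 kg.
Tool frame: the origin (TCP) lies on the mounting face of the last link; the fingertips stand 186 mm ahead of it and the grasp point (between the pads) lies 167 mm ahead of it; z points along the fingers, y is the line along which they close (so a half turn about z gives the same grasp; the last joint's range is limited). The gripper opens to 93 mm and grips with 3 to 60 N. Pads are 15 mm wide; open, the fingers measure 128 mm over their backs; the gripper's body (75 mm by 188 mm) begins 65 mm behind the grasp point.
Start: joints at [-1.21, 0.13, 1.488, -0, 1.523, -0.085], TCP at [0.259, -0.541, 0.405] pointing down, gripper open.
Joint ranges: [-2.96, 2.96], [-0.89, 2.26], [0.02, 2.5], [-1.34, 4.48], [0, 2.73], [-2.66, 2.66]. Speed limits (rad/s): [2.39, 2.39, 2.79, 3.14, 3.14, 3.14].

## Interface

Orientations are given as a rotation vector (axis times angle).
In Python, from plant import read_state, read_camera, camera_params, close_job gives the robot as it stands. The module is installed in compiled form; this text tells all that it offers.
- The arm moves only by the tool servo_tool, never from a script. Its argument "increments" is a list of rows, each an object with "slide": the shift along the tool's x, y, z in mm, a list of three; "dr": the turn, a rotation vector about the tool's x, y, z in rad, a list of three; "jaw": the closure, from 0 (fully open) to 1 (shut). In form: [{"slide": [x, y, z], "dr": [ax, ay, az], "jaw": jaw}, ...]. A call has 1 to 20 rows; each row is the pose to reach, as a shift and turn from the pose commanded when the call began, along the tool's axes at that moment; what a row does not reach only later rows make up. A row lasts 1/10 s, in which the tool goes at most 50 mm and 8.59 degrees, less where a joint would pass 70% of its speed; a pose out of reach is approached as far as the arm can. A call with a gripper value outside its range is refused whole. The fingers move at their own pace and stop on an object; "force" is the grip in N (left out, the last holds). Time passes only in rows, so rows that repeat a pose let the fingers close. It gives the time, the measured TCP pose, the force, the opening and the grip force at its end, in the units of the state.
- read_state(): the state, without advancing time (a new reading comes with each control period).
- read_camera(name): name is "scene" or "top"; returns (picture, depth): 480x640x3 uint8, red, green, blue; 480x640 float32, m along the optical axis (not along the pixel's ray), 0 where there is no reading.
- camera_params(name): a dict with "fx", "fy", "cx", "cy" (pixels), "k1" (the pictures are not rectified: a ray, as slopes to the right and down, at radius r is drawn at 1 + k1 r^2 times it, then the intrinsics apply), "rvec" (rotation vector, rad) and "tvec" (3), from world to camera coordinates, as OpenCV has them. Camera axes: x right, y down, z forward; pixel columns grow to the right and rows downward; lengths in m; the calibration is good to about 2 mm. A picture is of the moment at which its call begins. camera_params takes no time and is no camera call.
- close_job(): hands the job in; it is judged then, once.
The state is a dict: "t": time; "q": joint angles; "dq": joint speeds; "joint_torque": joint torques, N m; "tool_pos": TCP position; "orientation": TCP orientation; "force": force on the tool from outside, world axes, zero at the start; "wrist_torque": the same for the moment, N m; "opening": finger opening in m; "gripper_force": force on a finger pad.
Only numpy, scipy, OpenCV 4.12 (cv2) and the standard library are available. Lean on these libraries where they do the work, as an engineer would, in place of code of your own. Each camera call takes 0.05 s, during which the arm holds its last target. There are 200 camera calls.

## Task

Push the clevis pin of the heating bath's anchor bracket gently home until its head stops against the bracket, then take the spring cotter from its block and push its straight leg down through the pin's cross hole until the bow snaps over the pin and the grip sits on it. The pin may be rolled, so feel for the hole and turn it upright with the leg; never let more than 40 N build up on the pin or bracket. Let go of the cotter, and leave the beaker, bottle and screwdriver alone.

Things in the scene. Friction and masses are not known exactly. Their poses are not given: they have to be found in the camera images.
- anchor: fixed grey clevis bracket with two cheeks; an aluminium tie bar runs from it in +x to a heating bath's low white base (50 mm high). Origin: on the table, midway between the cheeks. z up; y is along the horizontal pin. Foot plate 90 (x) x 70 (y) x 10 mm; cheeks 40 mm wide in x, outer faces at y = +25 and -25 mm, tops at z = 79 mm. The pin's axis is 65 mm above the table
- pin (a joint): slide of the steel clevis pin (22 mm diameter shaft) along the anchor's y, in m: 0 = home, head against the +y cheek, at a hard stop; positive = pulled out towards the anchor's +y. Starts 12 to 22 mm out; push the head towards the anchor's -y. Sliding takes about 5 N; it stays where it is left
- pin_head (a point): centre of the outer face of the pin's round head (32 mm diameter, 10 mm thick), 65 mm above the table; moves with the pin, 35 mm to the anchor's +y when home. Axes as the anchor's
- pin_hole (a point): top of the pin's shaft over the middle of its cross hole, 76 mm above the table; slides with the pin, 41 mm to the anchor's -y when home. Hole 6.5 mm wide, right through, 12 mm from the shaft's end. The shaft is rolled up to 29 degrees about its axis, not shown by this point: the mouth is up to 5.5 mm off along the anchor's x. It rolls upright when the mouth is pushed sideways with about 4 N
- cotter: loose spring cotter of 5 mm steel wire with a moulded grey grip, about 60 g, upright in the block's slot. Origin: underside of the grip, on the straight leg's axis. Grip 32 (x) x 14 (y) x 34 mm high, above the origin. The leg runs 48 mm down -z from the origin, blunt tip. Home in the pin, its y lies along the pin (bow on either side) and the grip's underside rests on the pin's top
- bow (a joint): spread of the cotter's bow, rad: 0 = relaxed (also when snapped home), about 0.14 at the widest. Passing it over the pin takes roughly 2 to 8 N, most about 14 to 20 mm before home; then it snaps in under the pin. A leg askew in the hole wedges: the force on the pin is then up to three times the hand's
- block: fixed aluminium block 70 (x) x 40 (y) x 62 mm high, origin under its centre, with a slot 52 (x) x 7 (y) mm, open at the top; the cotter's leg and bow hang in the slot and its grip rests on the block's top, the cotter's y across the slot
- beaker: loose glass beaker, 70 mm across, 90 mm high, origin under its centre; leave alone
- bottle: loose clear plastic bottle, 54 mm across, 130 mm high, origin under its centre; leave alone
- screwdriver: loose screwdriver lying on the table; leave alone
- bow_waist (a point): waist of the springy bow, which hangs from the grip on the cotter's -x side in its xz plane and goes round the pin's side: 16 mm from the leg's axis at the top, 8.5 mm at this waist (23.5 mm below the grip), then flaring out to 16.5 mm at its tip, 40 mm below the grip
Not all that is in view belongs to the job. Of the things like the cotter, leave any that is turquoise; of the rest the smaller one is meant.

How it is judged:
On the way, in this order (a step that is already met when the one before it is completed fails the run):
1. the pin is pushed home, head against the bracket (value of joint pin below 0.0015 m), for 0.2 s.
2. the cotter is lifted out of the block (z of cotter in the frame of block above 0.1 m and contact force between cotter and block below 0.01 N), for 0.1 s.
3. the leg is in the cross hole and the bow is spread over the pin (value of joint bow above 0.08 rad and horizontal distance between cotter and pin_hole below 0.006 m), for 0.02 s.
At the end, for the whole second after the job is handed in: the pin is home (within 2 mm); the cotter stands upright in its cross hole (within 3 mm and 0.25 rad), its y along the pin within 0.2 rad, with the grip's underside no more than 2.5 mm above the top of the pin and the bow snapped in under the pin (spread below 0.05 rad), released and at rest (value of joint pin below 0.002 m and horizontal distance between cotter and pin_hole below 0.003 m and z of cotter in the frame of pin_hole between -0.003 and 0.0025 m and angle between the y axis of cotter and the y axis of anchor, either way round below 0.2 rad and angle between cotter's own z axis and vertical below 0.25 rad and value of joint bow below 0.05 rad and linear speed of cotter below 0.01 m/s); the robot touches nothing.
It fails at once if the cotter is pressed on the pin or bracket with more than 40 N (contact force between cotter and anchor above 40 N).
It fails at once if the robot presses on the pin or bracket with more than 40 N (contact force between any of the fingers, the arm and anchor above 40 N).
It fails at once if the beaker, bottle or screwdriver is disturbed by more than 15 mm (distance of any of beaker, bottle, screwdriver from where it was at the start of the episode above 0.015 m).
It also fails if it takes over 72 s, if anything falls off the work surface, if the arm or the gripper's body presses on something with over 40 N, if the wrist force passes 120 N, or if a joint passes its speed limit or range.

## Working session

There is one attempt and no reset: what is moved stays moved. The work goes in short steps, Python scripts to look and compute and a tool call to move; the robot and the scene stay as the last step left them, time stands still between calls to the robot, and variables do not carry over. Pictures are saved under pics/ and viewed, at most 10 in all, crops included, and the job is handed in when it is done.

Besides the shell and the picture viewer there is one more tool, called after "Emit:" as a command line: name --argument value ..., lists and objects as JSON in quotes. servo_tool: Moves the arm, as the interface text tells. Its arguments: {"type":"object","properties":{"increments":{"type":"array"},"force":{"type":"number"}},"required":["increments"]}

```bash
mkdir -p pics; cat > h.py <<'E'
import numpy as np, cv2
from plant import *
from scipy.spatial.transform import Rotation as R
def snap(n):
    p,d=read_camera(n); np.savez(f'/tmp/{n}.npz',p=p,d=d); return p,d
def cam(n):
    c=camera_params(n); Rm=R.from_rotvec(np.ravel(c['rvec'])).as_matrix(); return c,Rm,np.ravel(c['tvec'])
def ray(n,u,v):
    c,Rm,t=cam(n); x=(u-c['cx'])/c['fx']; y=(v-c['cy'])/c['fy']; X,Y=x,y
    for _ in range(10):
        s=1+c['k1']*(X*X+Y*Y); X,Y=x/s,y/s
    return -Rm.T@t, Rm.T@np.array([X,Y,1.])
def onz(n,u,v,z):
    o,d=ray(n,u,v); return o+d*(z-o[2])/d[2]
def dep(n,u,v,d): # d = depth value
    o,r=ray(n,u,v); return o+r*d
def proj(n,P):
    c,Rm,t=cam(n); q=Rm@np.asarray(P)+t; x,y=q[:2]/q[2]; s=1+c['k1']*(x*x+y*y)
    return c['fx']*x*s+c['cx'], c['fy']*y*s+c['cy']
E
python3 - <<'E'
from h import *
for n in('scene','top'):
    p,d=snap(n); cv2.imwrite(f'pics/{n}0.png',p[:,:,::-1]); c,Rm,t=cam(n); print(n,c['fx'],c['k1'],-Rm.T@t,Rm.tolist())
s=read_state(); print(s)
E
```

```text
scene 527.3501080583941 -0.10748859356856942 [ 1.34349396 -0.04110789  0.65762749] [[0.041644667182936426, 0.9990142150502797, 0.015372697313616956], [0.5455810957270582, -0.009847928117379168, -0.8380001708216159], [-0.8370226936472422, 0.0432852912577536, -0.5454533837829281]]
top 501.89919579346343 -0.014106577628175656 [ 0.37009454 -0.00719917  1.06065663] [[-0.015513922391533022, -0.9995281677485566, -0.026509622578267], [-0.992844297176775, 0.01853895052937628, -0.11796825368218453], [0.11840405303698179, 0.024489777264850972, -0.9926634530564389]]
{'t': 0.1, 'q': array([-1.21039853e+00,  1.31079756e-01,  1.48917945e+00, -7.47467657e-06,
        1.52300174e+00, -8.54216780e-02]), 'dq': array([ 0.00017518, -0.00335567, -0.00216636, -0.00040385,  0.00060479,
       -0.00100175]), 'joint_torque': array([ 1.11403591e-03, -5.61341786e+01, -4.93093228e+01,  7.70187518e-02,
        2.92111246e-02, -3.68557255e-05]), 'tool_pos': array([ 0.25865143, -0.54115444,  0.40379062]), 'orientation': array([-3.06225358e+00, -6.94141994e-01,  3.70583414e-04]), 'force': array([-0.21485089,  0.02216696, -0.04408369]), 'wrist_torque': array([-0.01100023, -0.00355977, -0.0022169 ]), 'gripper_force': 0.0, 'opening': 0.09273376194588483}
```

View pics/scene0.png

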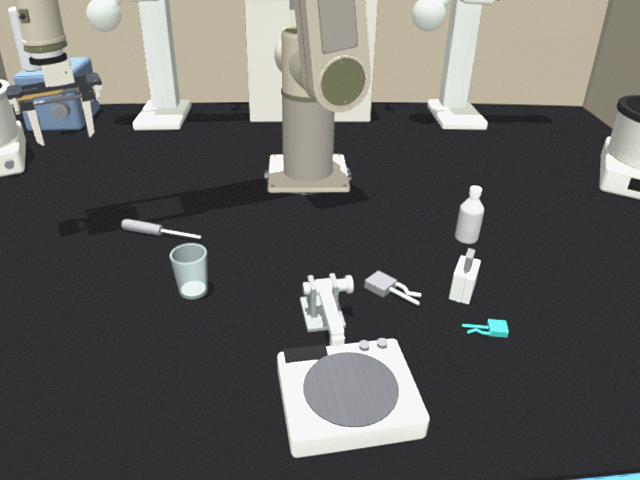

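View pics/top0.png

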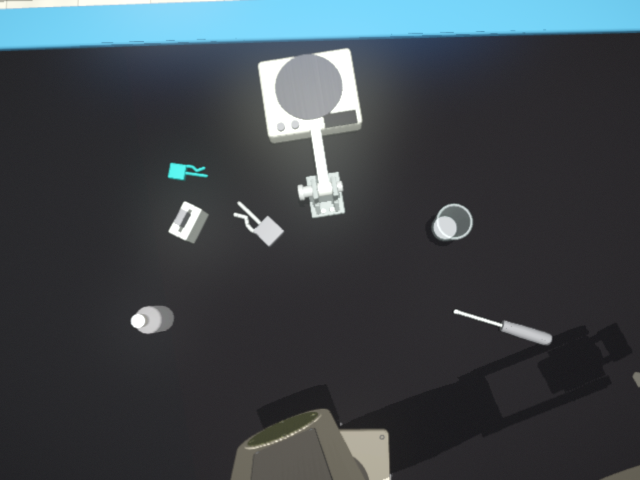

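The top view has the cotter candidates at (188,218), a grip standing in the white block; (268,231), a larger grey one lying loose; and (178,172), turquoise. The one in the block fits: it isn't turquoise and it is the smaller of the other two. The anchor is at (323,195) with the pin head on the left (+y) at (304,192). I'll confirm with an enlarged crop and measure from depth.

```bash
cat >> h.py <<'E'
def cloud(n,u0,u1,v0,v1,d):
    out=[]
    for v in range(v0,v1):
        for u in range(u0,u1):
            if d[v,u]>0: out.append(np.r_[dep(n,u,v,d[v,u]),u,v])
    return np.array(out)
E
python3 - <<'E'
from h import *
T=np.load('/tmp/top.npz');S=np.load('/tmp/scene.npz')
a=cv2.resize(T['p'][190:250,150:230],(400,300),interpolation=cv2.INTER_CUBIC)
b=cv2.resize(T['p'][165:225,285:365],(400,300),interpolation=cv2.INTER_CUBIC)
c=cv2.resize(S['p'][240:315,420:520],(400,300),interpolation=cv2.INTER_CUBIC)
e=cv2.resize(S['p'][262:337,285:385],(400,300),interpolation=cv2.INTER_CUBIC)
cv2.imwrite('pics/crop.png',np.vstack([np.hstack([a,b]),np.hstack([c,e])])[:,:,::-1])
A=cloud('top',160,215,195,250,T['d']); 
for z0,z1 in((.055,.069),(.085,.11)):
    m=A[(A[:,2]>z0)&(A[:,2]<z1)]; r=cv2.minAreaRect(m[:,:2].astype(np.float32)); print('block' if z0<.06 else 'grip',len(m),m[:,:3].mean(0),r)
B=cloud('top',295,350,165,225,T['d'])
for z0,z1 in((.0,.025),(.05,.068),(.068,.078),(.078,.09)):
    m=B[(B[:,2]>z0)&(B[:,2]<z1)]; print(z0,len(m),m[:,:3].mean(0),cv2.minAreaRect(m[:,:2].astype(np.float32)))
C=cloud('scene',440,500,240,310,S['d']);m=C[(C[:,2]>.066)&(C[:,2]<.11)&(abs(C[:,1]-.25)<.2)&(C[:,0]>.4)];print('gripscene',len(m),m.min(0),m.max(0))
E
```

```text
Traceback (most recent call last):
  File "h.py", line 24, in cloud
    if d[v,u]>0: out.append(np.r_[dep(n,u,v,d[v,u]),u,v])
                                  ~~~^^^^^^^^^^^^^^
  File "h.py", line 16, in dep
    o,r=ray(n,u,v); return o+r*d
        ~~~^^^^^^^
  File "h.py", line 9, in ray
    c,Rm,t=cam(n); x=(u-c['cx'])/c['fx']; y=(v-c['cy'])/c['fy']; X,Y=x,y
           ~~~^^^
  File "h.py", line 7, in cam
    c=camera_params(n); Rm=R.from_rotvec(np.ravel(c['rvec'])).as_matrix(); return c,Rm,np.ravel(c['tvec'])
ValueError: time passes only in moves, steps and waits
```

View pics/crop.png

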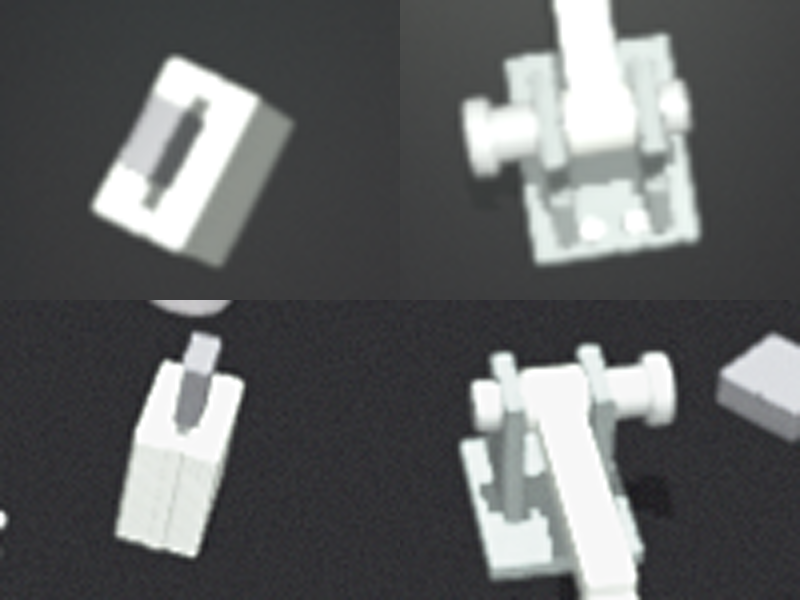

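The crop shows the grip standing in the block's slot (top-view crop, light face near (145,135), shadow beside it) and the anchor with the pin out to the left. Grip on the block confirmed; caching camera parameters and measuring.

```bash
sed -i 's/^def cam(n):/import functools\n@functools.lru_cache\ndef cam(n):/' h.py
cat > m.py <<'E'
from h import *
T=np.load('/tmp/top.npz');S=np.load('/tmp/scene.npz')
A=cloud('top',160,215,195,250,T['d']); 
for z0,z1 in((.055,.069),(.085,.11)):
    m=A[(A[:,2]>z0)&(A[:,2]<z1)]; r=cv2.minAreaRect(m[:,:2].astype(np.float32)); print('block' if z0<.06 else 'grip',len(m),m[:,:3].mean(0),r)
B=cloud('top',295,350,165,225,T['d'])
for z0,z1 in((.0,.025),(.05,.068),(.068,.078),(.078,.09)):
    m=B[(B[:,2]>z0)&(B[:,2]<z1)]; print(z0,len(m),m[:,:3].mean(0),cv2.minAreaRect(m[:,:2].astype(np.float32)))
C=cloud('scene',440,500,240,310,S['d']);m=C[(C[:,2]>.085)&(C[:,2]<.11)&(C[:,0]>.4)];print('gripscene',len(m),m.min(0),m.max(0),m.mean(0))
C=cloud('scene',440,500,240,310,S['d']);m=C[(C[:,2]>.057)&(C[:,2]<.067)&(C[:,0]>.4)];print('blockscene',m.mean(0),cv2.minAreaRect(m[:,:2].astype(np.float32)))
# noise
print(np.round(A[(abs(A[:,3]-190)<2)&(A[:,4]>205)&(A[:,4]<235)][::5,:3],4))
E
python3 m.py
```

```text
block 474 [0.53614355 0.29179453 0.06265955] ((0.5383996367454529, 0.2958672046661377), (0.04038871079683304, 0.06920311599969864), 63.38528060913086)
grip 145 [0.53896088 0.29422752 0.09586146] ((0.5394835472106934, 0.2951667606830597), (0.015384948812425137, 0.0317578986287117), 64.41804504394531)
0.0 1891 [0.59114279 0.01590437 0.00540837] ((0.5988784432411194, 0.0173553004860878), (0.11703173816204071, 0.13045743107795715), 88.82193756103516)
0.05 40 [0.58398636 0.01495708 0.06294858] ((0.5954861044883728, 0.01785537227988243), (0.03904276341199875, 0.0801340714097023), 6.483091831207275)
0.068 435 [0.60395455 0.01861032 0.0750318 ] ((0.6099017858505249, 0.020637426525354385), (0.06920396536588669, 0.08589248359203339), 4.045146942138672)
0.078 346 [0.59840918 0.01842994 0.08010596] ((0.5955464243888855, 0.019471991807222366), (0.06898413598537445, 0.0831775888800621), 46.564998626708984)
gripscene 102 [5.21808591e-01 2.82031557e-01 8.52672639e-02 4.64000000e+02
 2.49000000e+02] [5.54796843e-01 3.06326662e-01 9.74672479e-02 4.74000000e+02
 2.62000000e+02] [5.41958582e-01 2.92784413e-01 9.29386280e-02 4.69401961e+02
 2.55362745e+02]
blockscene [5.44462115e-01 2.92242369e-01 6.18608165e-02 4.66664789e+02
 2.69388732e+02] ((0.5368741154670715, 0.29465731978416443), (0.04077812284231186, 0.07167498022317886), 62.51552200317383)
[[0.5674 0.2869 0.0624]
 [0.565  0.2825 0.0635]
 [0.5629 0.2875 0.0531]
 [0.559  0.2898 0.0519]
 [0.5543 0.2816 0.0658]
 [0.5502 0.2836 0.0659]
 [0.546  0.2853 0.0667]
 [0.5443 0.282  0.0641]
 [0.5403 0.284  0.0638]
 [0.5362 0.2859 0.0642]
 [0.5341 0.2819 0.0636]
 [0.5306 0.2848 0.0604]
 [0.5266 0.2869 0.06  ]
 [0.5238 0.2816 0.0643]
 [0.5198 0.2837 0.0639]
 [0.5163 0.2868 0.06  ]
 [0.5157 0.2858 0.0492]
 [0.5117 0.2879 0.049 ]]
```

```bash
cat > m2.py <<'E'
from h import *
T=np.load('/tmp/top.npz');S=np.load('/tmp/scene.npz')
B=cloud('top',295,350,165,225,T['d'])
m=B[(B[:,2]>.006)&(B[:,2]<.014)&(B[:,0]<.7)]
# denoise via mask opening
M=np.zeros((480,640),np.uint8); M[m[:,4].astype(int),m[:,3].astype(int)]=1
g=T['p'].max(2)>60
ys,xs=np.nonzero(M&g); P=np.array([dep('top',u,v,T['d'][v,u]) for u,v in zip(xs,ys)])
print('foot',cv2.minAreaRect(P[:,:2].astype(np.float32)),len(P))
o,d=ray('top',298,192.4); print('head',onz('top',298,192.4,.065),'end',onz('top',343,186,.065))
np.set_printoptions(linewidth=250)
for v in range(172,202): print(v,' '.join('%3d'%round(1000*dep('top',u,v,T['d'][v,u])[2]) if T['d'][v,u]>0 else '  .' for u in range(294,350)))
E
python3 m2.py
```

```text
foot ((0.5944113731384277, 0.02102670446038246), (0.10170966386795044, 0.12302529066801071), 85.69916534423828) 603
head [0.59022144 0.06401987 0.065     ] end [ 0.60147228 -0.02728453  0.065     ]
172   1  -1  -2   3   3   8   2   2   1   4  -3   4   5  -1   1   2   1  -1   1   4   1   1   2  76  76  79  74  76  76  78  78  76  76   3   3  -3  -1   2  -1  11  10  11  10  11  -1  -1   2  -2   2   2   2   5   2  -2   3   2
173  -3   2   1   1   3   1  -1   4   2   2   0   2  -2   0   4   1   3   0   1   1   0   0   3  77  78  77  78  76  77  75  77  74  77   7  12  14   8  14   8  11  11  11  15   9  -4   1   1   1   2   1  -2   4   1   4   2  -2
174   2   4   1   2   0   0  -3   0  -1  -1  -2   1   5  -2   1   5  -2   2   3   3   0  -1   4  76  75  78  78  77  77  78  79  77  77  10  11  12  10  13  11  12  13  11  13  13   3   2   4   6   2  -1   0  -1   3  -2  -1   1
175   1   1   1   5   3   .  -1   0  -1   0  -1   2   3   2   0   0   0   2   0   1  10   9   7  75  71  77  75  79  77  77  79  75  73  10  14  14   9  12  10  10  10  11   9  17  10   2   0   3   4  -1   2   0  -1  -
[... 5237 characters left out ...]
   0   1   1   2
199  -2   4  -1  -7   2   1  69  72  66  67  63   2   4   1   1  11  11   8  12   9  72  69  70  69  59  10  13  11  11  10  12  11  11  11  12  10  11  12  13  36  39  37  40  36  14  11   9  13   1  -1   3  -2   .  -4   0  -1
200  -2   3   1   2   1   1   1   1   0   1   2   1   3  -2   2   8  13  11  11  11  63  62  57  57  53  12  11  11  12  14  10   9  12   9  10  15  12  10   8  35  41  39  38  36  10  14   7  13  10   2   0   2   1  -1   2   0
201  -1   3   0   4   3   1   4   2   2   1  -3  -1   3  -1   3   2  13   9  11   7  53  50  49  47  45  12  12  10  12  10  13  11   9   8   9  14  11  11   9  26  39  38  42  40  42  13  10   8  11   3   2   3   2   5   2   2
```

```bash
cat > m3.py <<'E'
from h import *
f=lambda u,v,z:onz('top',u,v,z)[:2]
h,s,e=f(301,191.7,.065),f(307.5,190.8,.065),f(339,186,.065)
print(h,s,e); ax=(h-e)/np.linalg.norm(h-e); print('axis y',ax,np.degrees(np.arctan2(-ax[0],ax[1])))
hf=f(297.5,192,.067); en=f(341.6,185.6,.067); print('len',(hf-en)@ax)
l=f(311.6,188.5,.079); r=f(336.6,186,.079); print('cheek', (l-e)@ax,(r-e)@ax)
mid=((l-e)@ax+(r-e)@ax)/2; print('head rel',(hf-e)@ax-mid,'end rel',(en-e)@ax-mid)
print('anchor origin',e+ax*mid, 'headface',e+ax*((hf-e)@ax),'end',e+ax*((en-e)@ax))
S=np.load('/tmp/scene.npz')
for P in [np.r_[e+ax*((hf-e)@ax),.065],np.r_[e+ax*((en-e)@ax),.065]]: print(proj('scene',P))
E
python3 m3.py
```

```text
[0.59153553 0.05792181] [0.59310995 0.0447247 ] [ 0.60164675 -0.01919769]
axis y [-0.12999849  0.99151419] 7.469504983609857
len 0.09002429141427769
cheek 0.05540625368611103 0.005321930121746612
head rel 0.05443377023635657 end rel -0.03559052117792111
anchor origin [0.59769946 0.01090874] headface [0.59062315 0.06488059] end [ 0.60232618 -0.02437977]
(np.float64(352.07217519205363), np.float64(284.81769741251065))
(np.float64(303.13147461339514), np.float64(289.5563274193242))
```

```bash
cat >> h.py <<'E'
def go(x,y,z,yaw=None,s=None):
    "slide/dr for a target TCP pose, tool down, tool-x yaw in deg"
    s=s or read_state(); Q=R.from_rotvec(s['orientation']); M=Q.as_matrix()
    sl=M.T@(np.array([x,y,z])-s['tool_pos'])*1000
    if yaw is None: yaw=np.degrees(np.arctan2(M[1,0],M[0,0]))
    c,q=np.cos(np.radians(yaw)),np.sin(np.radians(yaw))
    G=np.array([[c,q,0],[q,-c,0],[0,0,-1]])
    print('yaw now',np.degrees(np.arctan2(M[1,0],M[0,0])),'slide',np.round(sl,1),'dr',np.round(R.from_matrix(M.T@G).as_rotvec(),3))
E
python3 -c "
from h import *
go(.5848,.1095,.36,7.5)
M=R.from_rotvec(read_state()['orientation']).as_matrix(); print(M)"
```

```text
yaw now 25.54358854472752 slide [ 574.8 -446.3   44.6] dr [-0.002  0.     0.315]
[[ 9.02257498e-01  4.31197232e-01 -5.95306368e-04]
 [ 4.31197622e-01 -9.02256162e-01  1.55848912e-03]
 [ 1.34897356e-04 -1.66285318e-03 -9.99998608e-01]]
```

Emit:
servo_tool --increments '[{"slide": [575, -446, 45], "dr": [0, 0, 0.315], "jaw": 1}, {"slide": [575, -446, 45], "dr": [0, 0, 0.315], "jaw": 1}, {"slide": [575, -446, 45], "dr": [0, 0, 0.315], "jaw": 1}, {"slide": [575, -446, 45], "dr": [0, 0, 0.315], "jaw": 1}, {"slide": [575, -446, 45], "dr": [0, 0, 0.315], "jaw": 1}, {"slide": [575, -446, 45], "dr": [0, 0, 0.315], "jaw": 1}, {"slide": [575, -446, 45], "dr": [0, 0, 0.315], "jaw": 1}, {"slide": [575, -446, 45], "dr": [0, 0, 0.315], "jaw": 1}, {"slide": [575, -446, 45], "dr": [0, 0, 0.315], "jaw": 1}, {"slide": [575, -446, 45], "dr": [0, 0, 0.315], "jaw": 1}, {"slide": [575, -446, 45], "dr": [0, 0, 0.315], "jaw": 1}, {"slide": [575, -446, 45], "dr": [0, 0, 0.315], "jaw": 1}, {"slide": [575, -446, 45], "dr": [0, 0, 0.315], "jaw": 1}, {"slide": [575, -446, 45], "dr": [0, 0, 0.315], "jaw": 1}, {"slide": [575, -446, 45], "dr": [0, 0, 0.315], "jaw": 1}, {"slide": [575, -446, 45], "dr": [0, 0, 0.315], "jaw": 1}, {"slide": [575, -446, 45], "dr": [0, 0, 0.315], "jaw": 1}, {"slide": [575, -446, 45], "dr": [0, 0, 0.315], "jaw": 1}]'

```text
t: 1.9
tool_pos: [0.5849, 0.1082, 0.3595]
orientation: [3.135, 0.204, -0.001]
force: [0.2, -0.4, -0.4]
opening: 0.0007
gripper_force: 0.0
```

```bash
python3 -c "
from h import *
go(.5848,.1095,.241,7.5);s=read_state();print(s['q'],s['t'],s['force'])"
```

```text
yaw now 7.461522200414696 slide [ 1.000e-01 -1.400e+00  1.185e+02] dr [ 0.     0.001 -0.001]
[ 9.68254651e-02  1.41399062e-01  1.55918217e+00 -3.64361191e-04
  1.44178967e+00  1.53744055e+00] 1.9 [ 0.22488884 -0.41011134 -0.41055037]
```

Emit:
servo_tool --increments '[{"slide": [0, 0, 50], "dr": [0, 0, 0], "jaw": 1}, {"slide": [0, 0, 100], "dr": [0, 0, 0], "jaw": 1}, {"slide": [0, 0, 118], "dr": [0, 0, 0], "jaw": 1}, {"slide": [0, 8, 118], "dr": [0, 0, 0], "jaw": 1}, {"slide": [0, 16, 118], "dr": [0, 0, 0], "jaw": 1}, {"slide": [0, 19, 118], "dr": [0, 0, 0], "jaw": 1}, {"slide": [0, 22, 118], "dr": [0, 0, 0], "jaw": 1}, {"slide": [0, 25, 118], "dr": [0, 0, 0], "jaw": 1}, {"slide": [0, 28, 118], "dr": [0, 0, 0], "jaw": 1}, {"slide": [0, 30, 118], "dr": [0, 0, 0], "jaw": 1}]'

```text
t: 2.9
tool_pos: [0.5893, 0.0791, 0.2421]
orientation: [3.135, 0.205, 0.001]
force: [0.7, -0.3, 0.3]
opening: 0.0004
gripper_force: 0.0
```

Emit:
servo_tool --increments '[{"slide": [0, 2, 0], "dr": [0, 0, 0], "jaw": 1}, {"slide": [0, 4, 0], "dr": [0, 0, 0], "jaw": 1}, {"slide": [0, 6, 0], "dr": [0, 0, 0], "jaw": 1}, {"slide": [0, 7, 0], "dr": [0, 0, 0], "jaw": 1}]'

```text
t: 3.3
tool_pos: [0.5901, 0.073, 0.242]
orientation: [-3.134, -0.206, -0.0]
force: [-0.2, 4.7, 2.8]
opening: 0.0005
gripper_force: 2.7
```

Emit:
servo_tool --increments '[{"slide": [0, 2, 0], "dr": [0, 0, 0], "jaw": 1}, {"slide": [0, 4, 0], "dr": [0, 0, 0], "jaw": 1}, {"slide": [0, 6, 0], "dr": [0, 0, 0], "jaw": 1}, {"slide": [0, 8, 0], "dr": [0, 0, 0], "jaw": 1}, {"slide": [0, 10, 0], "dr": [0, 0, 0], "jaw": 1}, {"slide": [0, 12, 0], "dr": [0, 0, 0], "jaw": 1}]'

```text
t: 3.9
tool_pos: [0.5917, 0.0612, 0.242]
orientation: [-3.133, -0.206, -0.0]
force: [-0.5, 4.8, 1.7]
opening: 0.0004
gripper_force: 2.8
```

Emit:
servo_tool --increments '[{"slide": [0, 1, 0], "dr": [0, 0, 0], "jaw": 1}, {"slide": [0, 2, 0], "dr": [0, 0, 0], "jaw": 1}, {"slide": [0, 3, 0], "dr": [0, 0, 0], "jaw": 1}]'

```text
t: 4.2
tool_pos: [0.5919, 0.0597, 0.242]
orientation: [-3.13, -0.206, -0.0]
force: [-3.1, 17.4, 3.7]
opening: 0.0005
gripper_force: 8.8
```

Emit:
servo_tool --increments '[{"slide": [0, 1, 0], "dr": [0, 0, 0], "jaw": 1}, {"slide": [0, 2, 0], "dr": [0, 0, 0], "jaw": 1}]'

```text
t: 4.4
tool_pos: [0.5919, 0.0591, 0.2421]
orientation: [-3.128, -0.207, 0.0]
force: [-3.2, 26.4, 4.1]
opening: 0.0001
gripper_force: 12.9
```

Emit:
servo_tool --increments '[{"slide": [0, -4, 0], "dr": [0, 0, 0], "jaw": 1}, {"slide": [0, -10, 0], "dr": [0, 0, 0], "jaw": 1}, {"slide": [0, -20, -50], "dr": [0, 0, 0], "jaw": 1}, {"slide": [0, -40, -100], "dr": [0, 0, 0], "jaw": 1}, {"slide": [-22, -90, -118], "dr": [0, 0, 0.585], "jaw": 0.3}, {"slide": [-22, -140, -118], "dr": [0, 0, 0.585], "jaw": 0.3}, {"slide": [-22, -190, -118], "dr": [0, 0, 0.585], "jaw": 0.3}, {"slide": [-22, -240, -118], "dr": [0, 0, 0.585], "jaw": 0.3}, {"slide": [-22, -240, -118], "dr": [0, 0, 0.585], "jaw": 0.3}, {"slide": [-22, -240, -118], "dr": [0, 0, 0.585], "jaw": 0.3}]'

```text
t: 5.4
tool_pos: [0.5382, 0.2932, 0.3594]
orientation: [3.062, -0.702, -0.0]
force: [-0.0, -1.3, -0.7]
opening: 0.0438
gripper_force: 0.0
```

```bash
python3 - <<'E'
from h import *
for n in('scene','top'): snap(n)
T=np.load('/tmp/top.npz');S=np.load('/tmp/scene.npz')
b=cv2.resize(T['p'][165:225,285:365],(400,300),interpolation=cv2.INTER_CUBIC)
e=cv2.resize(S['p'][262:337,285:385],(400,300),interpolation=cv2.INTER_CUBIC)
c=cv2.resize(S['p'][180:330,400:600],(400,300),interpolation=cv2.INTER_CUBIC)
d=cv2.resize(T['p'][170:290,110:270],(400,300),interpolation=cv2.INTER_CUBIC)
cv2.imwrite('pics/crop2.png',np.vstack([np.hstack([b,e]),np.hstack([d,c])])[:,:,::-1])
for v in range(178,200): print(v,' '.join('%3d'%round(1000*dep('top',u,v,T['d'][v,u])[2]) if T['d'][v,u]>0 else '  .' for u in list(range(298,312))+list(range(332,356))))
s=read_state();print(s['tool_pos'],s['force'],s['t'],s['opening'],s['q']); go(.539,.295,.36,-26)
E
```

```text
178   0   0  -1   1  -1  -3   3   4  11  11  13   9  13  13  82  82  81  81   9  11  10   4   1  -1   0   1   6  -1   3   1   0   3   3  -1   2   1   0   1
179  -1   1   2   1   7   4   5   3  10  14  11   8  13  11  81  82  81  78  11  13  12   2   0   0  -2   1  -1  -2  -1   4  69  71   4   3   0   0   3  -1
180  -1   0  -1   0   1   0  -2   3   9  10  12  10  13  81  78  75  80  78   9  10   9   2   0   0  68  73  70  75  75  76  75  75   1   2   4   3  -3   1
181   2   3   2  -1   5   0   3   2   8  13  11  11  10  79  80  81  77  80  72  71  73  74  74  72  74  74  77  77  78  75  77  82   2   4   0   1   2   3
182   4   5  -2  -1   3   1  -1   1   4  12  10  11  12  81  82  77  82  79  73  71  76  76  76  77  76  71  77  74  75  73  73  76   3   1   0   1   4   4
183  -1   3  -1   2   3   3   0   0   3  14  71  74  76  79  77  79  80  79  76  75  76  76  74  77  76  77  80  76  76  78  79  77  72  -1   3   0   5   1
184  -2  -2   1   3   3   2   0  -1  72  76  75  78  78  79  79  83  77  81  79  78  76  77  77  80  77  76  80  79  77  78  76  77  77   2   0   3   7   0
185  -1 
[... 1903 characters left out ...]
   1  75  72  72  70  11  56  62  63  61  56  10  11  11  12   3  -1   1   1   0   0  -1   2   2   1  -1   2   4   1
198   4   2   0   1   0   0   1   1   2   4   2  69  69  65  11  50  52  51  46  48  12  15  14  11   3   3   0   1   3  -2   3   4   1  -1   4   0   0   1
199   1   6   2   4   3  -3   1   1   2   3   3  16  13  14  11  39  44  41  40  36  12   .  12   9  -2   2   1   1  -3   1   2   1  -1   0   1  -2   6   1
[0.53907066 0.29045359 0.35935881] [ 0.38676589 -0.43448097 -0.18577355] 5.5 0.0515141918916231 [ 4.10769136e-01  1.87807816e-01  1.50776620e+00 -8.78822474e-04
  1.44672075e+00  2.43424553e+00]
yaw now -25.930401626198933 slide [-2.1 -4.1 -0.6] dr [ 0.001 -0.     0.001]
```

View pics/crop2.png

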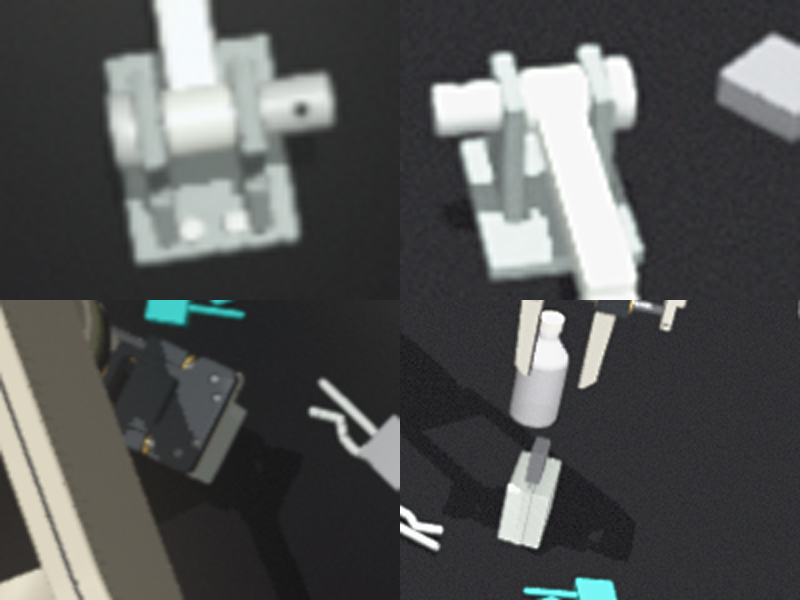

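```bash
python3 - <<'E'
from h import *
T=np.load('/tmp/top.npz');g=T['p'].max(2).astype(float)
w=g[181:192,339:350]; print(w.astype(int))
s=np.clip(170-g[183:191,341:349],0,None); v,u=np.mgrid[183:191,341:349]; u=(s*u).sum()/s.sum(); v=(s*v).sum()/s.sum(); print(u,v)
ax=np.array([-.13,.9915]); xx=np.array([.9915,.13]); O=np.array([.5977,.0109])
for z in (.0745,.076): p=onz('top',u,v,z)[:2]; print(z,p,'rel',(p-O)@xx,(p-O)@ax)
for uu,vv in((345,185.2),(350.5,184.8)): p=onz('top',uu,vv,.065)[:2]; print(p,(p-O)@xx,(p-O)@ax)
go(.539,.295,.36,-26)
E
```

```text
[[178 175 180 184 189 196 199 203 204 206 204]
 [201 203 206 207 209 211 213 214 216 217 214]
 [214 215 217 217 219 220 222 224 226 229 229]
 [222 225 227 230 232 232 233 235 237 236 234]
 [238 238 237 235 219 190 178 203 224 228 225]
 [235 233 230 225 193 133 101 154 200 211 210]
 [218 216 214 208 176 116  91 151 189 198 197]
 [204 203 200 197 186 162 150 170 183 184 181]
 [189 188 186 182 178 170 164 164 164 160 155]
 [171 168 162 157 152 147 139 126 116 109 100]
 [140 131 115 102  95  89  82  72  65  61  58]]
345.32474226804123 188.23367697594503
0.0745 [ 0.59459906 -0.03164978] rel -0.008606048085014516 -0.04178498188522441
0.076 [ 0.59425758 -0.03161259] rel -0.008939794745005352 -0.04170371432032867
[ 0.60303724 -0.03136161] -0.0002021335186417244 -0.042596230510087076
[ 0.60362352 -0.04249423] -0.0010680802368772493 -0.053710441479547885
yaw now -25.930401626198933 slide [-2.1 -4.1 -0.6] dr [ 0.001 -0.     0.001]
```

Emit:
servo_tool --increments '[{"slide": [-2, -4, 0], "dr": [0, 0, 0], "jaw": 0.3}, {"slide": [-2, -4, 0], "dr": [0, 0, 0], "jaw": 0.3}, {"slide": [-2, -4, 40], "dr": [0, 0, 0], "jaw": 0.3}, {"slide": [-2, -4, 80], "dr": [0, 0, 0], "jaw": 0.3}, {"slide": [-2, -4, 101], "dr": [0, 0, 0], "jaw": 0.3}, {"slide": [-2, -4, 101], "dr": [0, 0, 0], "jaw": 0.3}, {"slide": [-2, -4, 101], "dr": [0, 0, 0], "jaw": 0.3}]'

```text
t: 6.2
tool_pos: [0.5395, 0.2944, 0.2592]
orientation: [3.06, -0.709, -0.0]
force: [0.1, 0.8, 0.0]
opening: 0.0652
gripper_force: 0.0
```

```bash
python3 - <<'E'
from h import *
s=read_state();print(s['tool_pos'],s['force'],s['t'],s['opening']); go(.539,.295,.258,-26)
p,d=snap('scene')
cv2.imwrite('pics/crop3.png',cv2.resize(p[180:330,400:600],(800,600),interpolation=cv2.INTER_CUBIC)[:,:,::-1])
E
```

```text
[0.53947058 0.29440246 0.25920332] [0.12442667 0.78682939 0.01231271] 6.2 0.06523447699641892
yaw now -26.07308016221723 slide [-0.7 -0.3  1.2] dr [ 0.     0.    -0.001]
```

View pics/crop3.png

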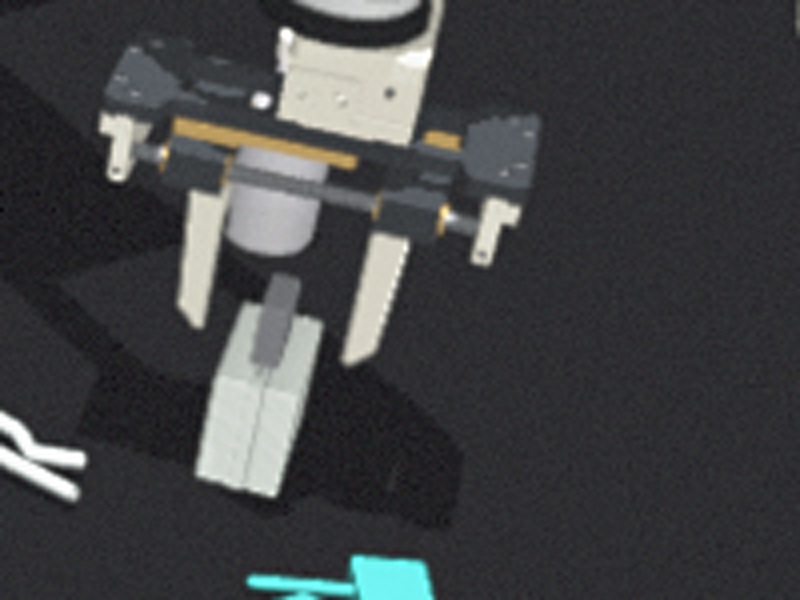

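Emit:
servo_tool --increments '[{"slide": [0, 0, 1], "dr": [0, 0, 0], "jaw": 1}, {"slide": [0, 0, 1], "dr": [0, 0, 0], "jaw": 1}, {"slide": [0, 0, 1], "dr": [0, 0, 0], "jaw": 1}, {"slide": [0, 0, 1], "dr": [0, 0, 0], "jaw": 1}, {"slide": [0, 0, 1], "dr": [0, 0, 0], "jaw": 1}, {"slide": [0, 0, 1], "dr": [0, 0, 0], "jaw": 1}, {"slide": [0, 0, 1], "dr": [0, 0, 0], "jaw": 1}, {"slide": [0, 0, 1], "dr": [0, 0, 0], "jaw": 1}, {"slide": [0, 0, 1], "dr": [0, 0, 0], "jaw": 1}]' --force 50

```text
t: 7.15
tool_pos: [0.5391, 0.2949, 0.2577]
orientation: [3.061, -0.707, -0.0]
force: [-0.4, -0.7, 0.6]
opening: 0.0135
gripper_force: 50.0
```

Emit:
servo_tool --increments '[{"slide": [0, 0, -10], "dr": [0, 0, 0], "jaw": 1}, {"slide": [0, 0, -30], "dr": [0, 0, 0], "jaw": 1}, {"slide": [0, 0, -60], "dr": [0, 0, 0], "jaw": 1}, {"slide": [0, 0, -90], "dr": [0, 0, 0], "jaw": 1}, {"slide": [0, 0, -100], "dr": [0, 0, 0], "jaw": 1}, {"slide": [0, 0, -100], "dr": [0, 0, 0], "jaw": 1}]'

```text
t: 7.75
tool_pos: [0.5397, 0.2953, 0.3603]
orientation: [-3.058, 0.707, -0.006]
force: [-0.1, 0.6, -0.6]
opening: 0.0136
gripper_force: 50.0
```

```bash
python3 - <<'E'
from h import *
s=read_state();print(s['tool_pos'],s['force'],s['opening'],s['gripper_force']); go(.5985,-.0308,.358,7.5)
E
```

```text
[0.5397418  0.29529784 0.36028877] [-0.14736478  0.63171369 -0.61012445] 0.013555817232963974 49.990755915641785
yaw now -26.022533760840595 slide [195.9 267.3   1.9] dr [-0.003 -0.004 -0.585]
```

Emit:
servo_tool --increments '[{"slide": [20, 27, 0], "dr": [0, 0, -0.07], "jaw": 1}, {"slide": [50, 68, 0], "dr": [0, 0, -0.15], "jaw": 1}, {"slide": [80, 109, 0], "dr": [0, 0, -0.25], "jaw": 1}, {"slide": [108, 147, 0], "dr": [0, 0, -0.34], "jaw": 1}, {"slide": [135, 184, 0], "dr": [0, 0, -0.42], "jaw": 1}, {"slide": [160, 218, 0], "dr": [0, 0, -0.5], "jaw": 1}, {"slide": [180, 246, 0], "dr": [0, 0, -0.55], "jaw": 1}, {"slide": [190, 260, 0], "dr": [0, 0, -0.57], "jaw": 1}, {"slide": [196, 267, 0], "dr": [0, 0, -0.585], "jaw": 1}, {"slide": [196, 267, 0], "dr": [0, 0, -0.585], "jaw": 1}, {"slide": [196, 267, 0], "dr": [0, 0, -0.585], "jaw": 1}]'

```text
t: 8.85
tool_pos: [0.5979, -0.0301, 0.3568]
orientation: [-3.134, -0.205, 0.002]
force: [0.1, 0.8, -0.7]
opening: 0.0135
gripper_force: 50.0
```

```bash
python3 - <<'E'
from h import *
p,d=snap('scene')
s=read_state();print(s['tool_pos'],s['force'],s['opening'],s['gripper_force']); go(.5985,-.0308,.358,7.5)
u,v=proj('scene',s['tool_pos']-[0,0,.2]); print(u,v)
u0,v0=int(u)-50,int(v)-35; print(u0,v0)
cv2.imwrite('pics/crop4.png',cv2.resize(p[v0:v0+75,u0:u0+100],(800,600),interpolation=cv2.INTER_CUBIC)[:,:,::-1])
E
```

```text
[ 0.59791335 -0.02981182  0.35705544] [ 0.12817437  0.97818375 -1.14260143] 0.013837726896009917 49.9907523393631
yaw now 7.525265734278363 slide [ 0.5  1.1 -0.9] dr [-0.001  0.001  0.   ]
299.9778083418969 245.58463328517848
249 210
```

View pics/crop4.png

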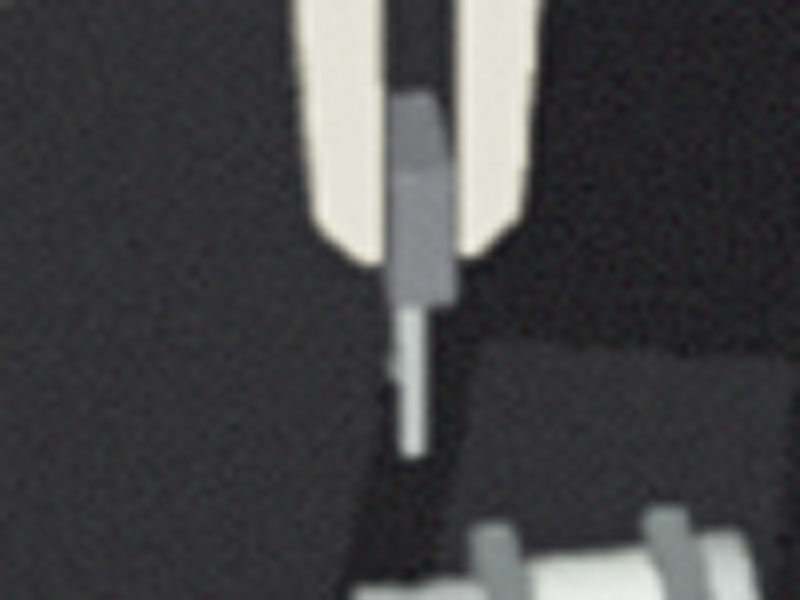

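```bash
python3 - <<'E'
from h import *
s=read_state(); t=s['tool_pos']; zt=t[2]-.2437
xx=np.array([.9915,.13]);ax=np.array([-.13,.9915])
S=np.load('/tmp/scene.npz'); d=S['d']; p=S['p']
print('tip proj if centred',proj('scene',np.r_[t[:2],zt]))
q=onz('scene',249+412.5/8-.5,210+456/8-.5,zt); print('tip',q, 'off x',(q[:2]-t[:2])@xx,'off y',(q[:2]-t[:2])@ax)
C=cloud('scene',294,308,248,268,d); m=C[abs(C[:,0]-.6)<.03]; m=m[np.isin(m[:,3],[300,301])]
print(np.round(m[:,:3],4)); print(((m[:,:2]-t[:2])@xx).mean(),((m[:,:2]-t[:2])@ax).mean())
# pin end / shaft silhouette in scene vs prediction
e=np.r_[np.array([.5977,.0109])-.053*ax,.065]; print('pin end proj',proj('scene',e), proj('scene',e+[0,0,.011]),proj('scene',e-[0,0,.011]))
print(d[285:300:2,296:312:2])
g=p.max(2).astype(int); print(g[278:302:2,288:316:2])
E
```

```text
tip proj if centred (np.float64(300.01525902403085), np.float64(266.34123131702086))
tip [ 0.59838509 -0.02973697  0.11335544] off x 0.00047746052198321834 off y 1.2883185154878092e-05
[[ 0.6122 -0.03    0.1618]
 [ 0.6111 -0.0283  0.161 ]
 [ 0.5978 -0.0298  0.1499]
 [ 0.5987 -0.0281  0.1506]
 [ 0.5961 -0.0298  0.1467]
 [ 0.6015 -0.0281  0.1504]
 [ 0.5997 -0.0298  0.1471]
 [ 0.598  -0.0281  0.1459]
 [ 0.5985 -0.0298  0.1442]
 [ 0.6    -0.0281  0.1452]
 [ 0.5998 -0.0298  0.143 ]
 [ 0.5987 -0.0281  0.1422]
 [ 0.597  -0.0298  0.139 ]
 [ 0.6002 -0.0281  0.1412]
 [ 0.5963 -0.0298  0.1364]
 [ 0.5981 -0.0281  0.1376]
 [ 0.5999 -0.0298  0.1368]
 [ 0.5974 -0.0281  0.135 ]
 [ 0.5947 -0.0298  0.131 ]
 [ 0.5981 -0.0281  0.1334]
 [ 0.5984 -0.0298  0.1315]
 [ 0.599  -0.0281  0.1319]
 [ 0.5965 -0.0298  0.1281]
 [ 0.5963 -0.0281  0.1279]
 [ 0.5983 -0.0298  0.1272]
 [ 0.5976 -0.0281  0.1267]
 [ 0.599  -0.0298  0.1256]
 [ 0.5997 -0.0281  0.1261]
 [ 0.6006 -0.0299  0.1246]
 [ 0.5983 -0.0281  0.1229]
 [ 0.5997 -0.0299  0.1218]
 [ 0.5982 -0.0281  0.1207]
 [ 0.6008 -0.0299  0.1205]
 [ 0.597  -0.0281  0.117
[... 1101 characters left out ...]
3  44  36  39  38  34  40  49  54 117 140 135  66]
 [ 53  50  38  37  36  37  41  31  49  52 112 140 138 119]
 [ 53  55  37  49  48  55  45  76 111 111 125 136 138 137]
 [ 51  52  61 160 169 164 161 180 184 186 188 139 141 139]
 [ 58  42  71 182 203 204 207 207 208 209 210 147 140 136]
 [ 52  37  68 181 217 217 216 217 217 219 219 161 149 149]
 [ 52  34  49 181 221 219 216 215 212 216 214 165 154 156]
 [ 48  37  45 165 210 210 207 204 205 201 202 157 155 158]
 [ 39  38  38 138 189 183 172 156 153 151 150 123 153 160]
 [ 40  37  42  57  65  55  50  61  74 109 111 117 160 158]
 [ 36  39  38  40  42  29 102 143 141 128 114 117 156 158]
 [ 36  38  41  38  33  34  97 145 143 130 112 118 159 157]]
```

Emit:
servo_tool --increments '[{"slide": [0, 1, 10], "dr": [0, 0, 0], "jaw": 1}, {"slide": [0, 1, 20], "dr": [0, 0, 0], "jaw": 1}, {"slide": [0, 1, 28], "dr": [0, 0, 0], "jaw": 1}, {"slide": [0, 1, 32], "dr": [0, 0, 0], "jaw": 1}, {"slide": [0, 1, 34], "dr": [0, 0, 0], "jaw": 1}, {"slide": [0, 1, 34], "dr": [0, 0, 0], "jaw": 1}]'

```text
t: 9.5
tool_pos: [0.5981, -0.0319, 0.3234]
orientation: [-3.135, -0.205, 0.001]
force: [0.7, 0.2, -0.5]
opening: 0.0135
gripper_force: 50.0
```

Emit:
servo_tool --increments '[{"slide": [0, 0, 1], "dr": [0, 0, 0], "jaw": 1}, {"slide": [0, 0, 2], "dr": [0, 0, 0], "jaw": 1}, {"slide": [0, 0, 3], "dr": [0, 0, 0], "jaw": 1}]'

```text
t: 9.8
tool_pos: [0.5984, -0.032, 0.3211]
orientation: [3.135, 0.205, 0.001]
force: [-0.8, 0.5, -0.2]
opening: 0.0141
gripper_force: 50.0
```

Emit:
servo_tool --increments '[{"slide": [0, 0, 1], "dr": [0, 0, 0], "jaw": 1}, {"slide": [0, 0, 2], "dr": [0, 0, 0], "jaw": 1}]'

```text
t: 10.0
tool_pos: [0.5983, -0.0319, 0.3188]
orientation: [3.135, 0.205, 0.0]
force: [0.3, -0.1, 0.5]
opening: 0.014
gripper_force: 50.0
```

Emit:
servo_tool --increments '[{"slide": [0, 0, 1], "dr": [0, 0, 0], "jaw": 1}, {"slide": [0, 0, 1], "dr": [0, 0, 0], "jaw": 1}]'

```text
t: 10.2
tool_pos: [0.5982, -0.0319, 0.3176]
orientation: [-3.135, -0.205, 0.0]
force: [-0.3, 0.1, -0.8]
opening: 0.0138
gripper_force: 50.0
```

Emit:
servo_tool --increments '[{"slide": [0, 0, 1], "dr": [0, 0, 0], "jaw": 1}, {"slide": [0, 0, 1], "dr": [0, 0, 0], "jaw": 1}]'

```text
t: 10.4
tool_pos: [0.5981, -0.0319, 0.3165]
orientation: [-3.135, -0.205, 0.001]
force: [-0.7, -0.3, -0.7]
opening: 0.0141
gripper_force: 50.0
```

Emit:
servo_tool --increments '[{"slide": [0, 0, 1], "dr": [0, 0, 0], "jaw": 1}, {"slide": [0, 0, 1], "dr": [0, 0, 0], "jaw": 1}]'

```text
t: 10.6
tool_pos: [0.5981, -0.0318, 0.3155]
orientation: [-3.135, -0.205, 0.001]
force: [-0.6, 1.2, -0.9]
opening: 0.0136
gripper_force: 50.0
```

Emit:
servo_tool --increments '[{"slide": [0, 0, 1], "dr": [0, 0, 0], "jaw": 1}, {"slide": [0, 0, 1], "dr": [0, 0, 0], "jaw": 1}]'

```text
t: 10.8
tool_pos: [0.5981, -0.0318, 0.3145]
orientation: [-3.135, -0.205, 0.001]
force: [-1.4, 0.6, -0.8]
opening: 0.0141
gripper_force: 50.0
```

Emit:
servo_tool --increments '[{"slide": [1, 0, 0], "dr": [0, 0, 0], "jaw": 1}, {"slide": [2, 0, 0], "dr": [0, 0, 0], "jaw": 1}]'

```text
t: 11.0
tool_pos: [0.5998, -0.0316, 0.3143]
orientation: [-3.135, -0.205, 0.003]
force: [-5.6, -0.5, 0.5]
opening: 0.014
gripper_force: 50.0
```

Emit:
servo_tool --increments '[{"slide": [1, 0, 0], "dr": [0, 0, 0], "jaw": 1}, {"slide": [2, 0, 0], "dr": [0, 0, 0], "jaw": 1}, {"slide": [2.7, 0, 0], "dr": [0, 0, 0], "jaw": 1}, {"slide": [2.7, 0, 0], "dr": [0, 0, 0], "jaw": 1}]'

```text
t: 11.4
tool_pos: [0.6026, -0.0313, 0.3143]
orientation: [-3.135, -0.205, 0.003]
force: [-5.1, 0.8, -0.4]
opening: 0.0135
gripper_force: 50.0
```

Emit:
servo_tool --increments '[{"slide": [0, 0, 1], "dr": [0, 0, 0], "jaw": 1}, {"slide": [0, 0, 2], "dr": [0, 0, 0], "jaw": 1}]'

```text
t: 11.6
tool_pos: [0.6026, -0.0312, 0.3126]
orientation: [-3.135, -0.205, 0.002]
force: [-5.3, 1.1, 1.3]
opening: 0.0137
gripper_force: 50.0
```

Emit:
servo_tool --increments '[{"slide": [0, 0, 1], "dr": [0, 0, 0], "jaw": 1}, {"slide": [0, 0, 2], "dr": [0, 0, 0], "jaw": 1}, {"slide": [0, 0, 3], "dr": [0, 0, 0], "jaw": 1}]'

```text
t: 11.9
tool_pos: [0.6026, -0.0312, 0.3095]
orientation: [-3.134, -0.205, 0.002]
force: [-4.6, 0.4, 1.2]
opening: 0.0135
gripper_force: 50.0
```

Emit:
servo_tool --increments '[{"slide": [0, 0, 1], "dr": [0, 0, 0], "jaw": 1}, {"slide": [0, 0, 2], "dr": [0, 0, 0], "jaw": 1}]'

```text
t: 12.1
tool_pos: [0.6026, -0.0312, 0.3076]
orientation: [-3.134, -0.205, 0.002]
force: [-4.7, 1.3, 1.6]
opening: 0.0136
gripper_force: 50.0
```

Emit:
servo_tool --increments '[{"slide": [0, 0, 1.5], "dr": [0, 0, 0], "jaw": 1}, {"slide": [0, 0, 3], "dr": [0, 0, 0], "jaw": 1}, {"slide": [0, 0, 4], "dr": [0, 0, 0], "jaw": 1}]'

```text
t: 12.4
tool_pos: [0.6026, -0.0311, 0.3035]
orientation: [-3.134, -0.205, 0.002]
force: [-5.0, 0.6, 0.6]
opening: 0.0135
gripper_force: 50.0
```

Emit:
servo_tool --increments '[{"slide": [0, 0, 1.5], "dr": [0, 0, 0], "jaw": 1}, {"slide": [0, 0, 3], "dr": [0, 0, 0], "jaw": 1}]'

```text
t: 12.6
tool_pos: [0.6026, -0.0312, 0.3005]
orientation: [-3.134, -0.205, 0.002]
force: [-4.7, 1.1, 0.5]
opening: 0.0137
gripper_force: 50.0
```

Emit:
servo_tool --increments '[{"slide": [0, 0, 1.5], "dr": [0, 0, 0], "jaw": 1}, {"slide": [0, 0, 3], "dr": [0, 0, 0], "jaw": 1}, {"slide": [0, 0, 4], "dr": [0, 0, 0], "jaw": 1}]'

```text
t: 12.9
tool_pos: [0.6026, -0.0311, 0.2965]
orientation: [-3.134, -0.205, 0.002]
force: [-5.8, 1.0, 1.6]
opening: 0.0139
gripper_force: 50.0
```

Emit:
servo_tool --increments '[{"slide": [0, 0, 1.5], "dr": [0, 0, 0], "jaw": 1}, {"slide": [0, 0, 3], "dr": [0, 0, 0], "jaw": 1}]'

```text
t: 13.1
tool_pos: [0.6026, -0.0312, 0.2938]
orientation: [-3.134, -0.205, 0.002]
force: [-5.8, 2.1, 2.9]
opening: 0.0135
gripper_force: 50.0
```

Emit:
servo_tool --increments '[{"slide": [-0.7, 0, 0], "dr": [0, 0, 0], "jaw": 1}, {"slide": [-0.7, 0, 1], "dr": [0, 0, 0], "jaw": 1}, {"slide": [-0.7, 0, 2], "dr": [0, 0, 0], "jaw": 1}]'

```text
t: 13.4
tool_pos: [0.6022, -0.0312, 0.2923]
orientation: [-3.135, -0.205, -0.0]
force: [-5.8, 1.2, 5.6]
opening: 0.0136
gripper_force: 50.0
```

Emit:
servo_tool --increments '[{"slide": [0, 0, 1], "dr": [0, 0, 0], "jaw": 1}, {"slide": [0, 0, 2], "dr": [0, 0, 0], "jaw": 1}]'

```text
t: 13.6
tool_pos: [0.6021, -0.0312, 0.2901]
orientation: [-3.135, -0.205, 0.0]
force: [-5.9, 0.4, 2.6]
opening: 0.0137
gripper_force: 50.0
```

Emit:
servo_tool --increments '[{"slide": [0, 0, 1], "dr": [0, 0, 0], "jaw": 1}, {"slide": [0, 0, 2], "dr": [0, 0, 0], "jaw": 1}]'

```text
t: 13.8
tool_pos: [0.6021, -0.0312, 0.288]
orientation: [-3.134, -0.205, 0.001]
force: [-5.4, 1.7, 2.7]
opening: 0.0132
gripper_force: 50.0
```

Emit:
servo_tool --increments '[{"slide": [0, 0, 1], "dr": [0, 0, 0], "jaw": 1}, {"slide": [0, 0, 2], "dr": [0, 0, 0], "jaw": 1}]'

```text
t: 14.0
tool_pos: [0.602, -0.0312, 0.2858]
orientation: [-3.134, -0.205, 0.001]
force: [-6.1, 1.5, 1.6]
opening: 0.0137
gripper_force: 50.0
```

Emit:
servo_tool --increments '[{"slide": [0, 0, 1], "dr": [0, 0, 0], "jaw": 1}, {"slide": [0, 0, 2], "dr": [0, 0, 0], "jaw": 1}]'

```text
t: 14.2
tool_pos: [0.602, -0.0312, 0.2836]
orientation: [-3.134, -0.205, 0.001]
force: [-5.3, 2.1, 1.6]
opening: 0.0139
gripper_force: 50.0
```

Emit:
servo_tool --increments '[{"slide": [0, 0, 1], "dr": [0, 0, 0], "jaw": 1}, {"slide": [0, 0, 2], "dr": [0, 0, 0], "jaw": 1}, {"slide": [0, 0, 3], "dr": [0, 0, 0], "jaw": 1}]'

```text
t: 14.5
tool_pos: [0.6019, -0.0312, 0.2804]
orientation: [-3.134, -0.205, 0.002]
force: [-4.4, 2.3, -0.7]
opening: 0.0137
gripper_force: 50.0
```

Emit:
servo_tool --increments '[{"slide": [0, 0, 1], "dr": [0, 0, 0], "jaw": 1}, {"slide": [0, 0, 2], "dr": [0, 0, 0], "jaw": 1}, {"slide": [0, 0, 3], "dr": [0, 0, 0], "jaw": 1}]'

```text
t: 14.8
tool_pos: [0.602, -0.0313, 0.2773]
orientation: [-3.134, -0.205, 0.001]
force: [-4.3, 1.6, -1.3]
opening: 0.0137
gripper_force: 50.0
```

Emit:
servo_tool --increments '[{"slide": [0, 0, 1], "dr": [0, 0, 0], "jaw": 1}, {"slide": [0, 0, 2], "dr": [0, 0, 0], "jaw": 1}, {"slide": [0, 0, 3], "dr": [0, 0, 0], "jaw": 1}]'

```text
t: 15.1
tool_pos: [0.6021, -0.0312, 0.2745]
orientation: [-3.134, -0.205, 0.001]
force: [-4.2, 2.4, -1.0]
opening: 0.0139
gripper_force: 50.0
```

Emit:
servo_tool --increments '[{"slide": [0, 0, 1], "dr": [0, 0, 0], "jaw": 1}, {"slide": [0, 0, 2], "dr": [0, 0, 0], "jaw": 1}]'

```text
t: 15.3
tool_pos: [0.6021, -0.0312, 0.2726]
orientation: [-3.135, -0.205, 0.0]
force: [-4.9, 2.1, 0.0]
opening: 0.0136
gripper_force: 50.0
```

Emit:
servo_tool --increments '[{"slide": [0, 0, 0.5], "dr": [0, 0, 0], "jaw": 1}, {"slide": [0, 0, 1], "dr": [0, 0, 0], "jaw": 1}]'

```text
t: 15.5
tool_pos: [0.6022, -0.0312, 0.2719]
orientation: [-3.135, -0.205, -0.0]
force: [-5.3, 2.7, 0.8]
opening: 0.0137
gripper_force: 50.0
```

Emit:
servo_tool --increments '[{"slide": [0, 0, 0.5], "dr": [0, 0, 0], "jaw": 1}, {"slide": [0, 0, 1], "dr": [0, 0, 0], "jaw": 1}]'

```text
t: 15.7
tool_pos: [0.6023, -0.0312, 0.2713]
orientation: [-3.135, -0.205, -0.001]
force: [-6.8, 3.1, 6.8]
opening: 0.0136
gripper_force: 50.0
```

Emit:
servo_tool --increments '[{"slide": [0, 0, 0.5], "dr": [0, 0, 0], "jaw": 1}, {"slide": [0, 0, 0.5], "dr": [0, 0, 0], "jaw": 1}]'

```text
t: 15.9
tool_pos: [0.6024, -0.0312, 0.2712]
orientation: [-3.135, -0.206, -0.001]
force: [-7.2, 2.6, 4.9]
opening: 0.0136
gripper_force: 50.0
```

Emit:
servo_tool --increments '[{"slide": [-0.5, -0.3, 0.7], "dr": [0, 0, 0], "jaw": 1}, {"slide": [-0.5, -0.3, 1], "dr": [0, 0, 0], "jaw": 1}]'

```text
t: 16.1
tool_pos: [0.6022, -0.0311, 0.271]
orientation: [3.135, 0.205, 0.003]
force: [-7.0, 3.3, 10.8]
opening: 0.0132
gripper_force: 50.0
```

Emit:
servo_tool --increments '[{"slide": [0, 0, -0.5], "dr": [0, 0, 0], "jaw": 0.7}, {"slide": [0, 0, -0.5], "dr": [0, 0, 0], "jaw": 0.7}, {"slide": [0, 0, -0.5], "dr": [0, 0, 0], "jaw": 0.7}, {"slide": [0, 0, -0.5], "dr": [0, 0, 0], "jaw": 0.7}, {"slide": [0, 0, -0.5], "dr": [0, 0, 0], "jaw": 0.7}]'

```text
t: 16.6
tool_pos: [0.6017, -0.0312, 0.2697]
orientation: [3.135, 0.205, 0.0]
force: [0.5, 0.6, -0.5]
opening: 0.0276
gripper_force: 0.0
```

Emit:
servo_tool --increments '[{"slide": [0, 0, -10], "dr": [0, 0, 0], "jaw": 0.7}, {"slide": [0, 0, -30], "dr": [0, 0, 0], "jaw": 0.7}, {"slide": [0, 0, -70], "dr": [0, 0, 0], "jaw": 0.7}, {"slide": [0, 0, -110], "dr": [0, 0, 0], "jaw": 0.7}, {"slide": [-20, -40, -110], "dr": [0, 0, 0], "jaw": 0.7}, {"slide": [-40, -90, -110], "dr": [0, 0, 0], "jaw": 0.7}, {"slide": [-60, -140, -110], "dr": [0, 0, 0], "jaw": 0.7}, {"slide": [-60, -190, -110], "dr": [0, 0, 0], "jaw": 0.7}, {"slide": [-60, -240, -110], "dr": [0, 0, 0], "jaw": 0.7}, {"slide": [-60, -240, -110], "dr": [0, 0, 0], "jaw": 0.7}, {"slide": [-60, -240, -110], "dr": [0, 0, 0], "jaw": 0.7}]'

```text
t: 17.7
tool_pos: [0.5105, 0.2004, 0.3804]
orientation: [-3.134, -0.211, -0.001]
force: [0.0, -0.2, 0.4]
opening: 0.0282
gripper_force: 0.0
```

```bash
python3 - <<'E'
from h import *
p,d=snap('scene');q,e=snap('top')
a=cv2.resize(p[245:320,265:365],(400,300),interpolation=cv2.INTER_CUBIC)
b=cv2.resize(q[165:225,300:380],(400,300),interpolation=cv2.INTER_CUBIC)
cv2.imwrite('pics/fin.png',np.hstack([a,b])[:,:,::-1])
B=cloud('top',335,360,175,200,e); m=B[(B[:,2]>.1)&(B[:,2]<.125)]; print(len(m),np.median(m[:,2]),cv2.minAreaRect(m[:,:2].astype(np.float32)))
E
```

```text
121 0.11029958388425232 ((0.5968234539031982, -0.030990656465291977), (0.03183475509285927, 0.013991435058414936), 8.481339454650879)
```

View pics/fin.png

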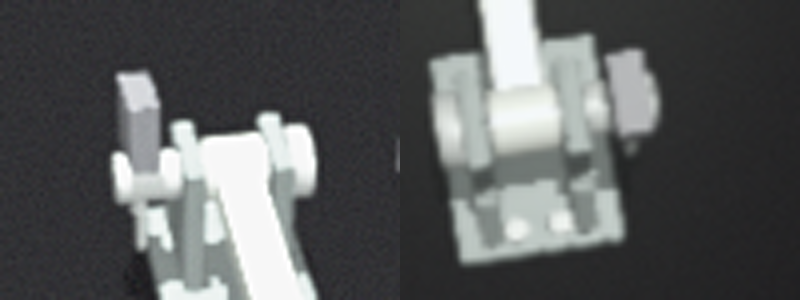

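```bash
python3 - <<'E'
from h import *
q=np.load('/tmp/top.npz')['d'];d=np.load('/tmp/scene.npz')['d']
B=cloud('top',335,360,175,200,q); m=B[(B[:,2]>.1)&(B[:,2]<.125)]
xx=np.array([.9915,.13]);ax=np.array([-.13,.9915]); O=np.array([.5977,.0109])
X=(m[:,:2]-O)@xx;Y=(m[:,:2]-O)@ax
c=np.linalg.lstsq(np.c_[X,Y,np.ones(len(X))],m[:,2],rcond=None)[0]; print('top plane slope x,y',c,'X',X.min(),X.max(),'Y',Y.min(),Y.max())
C=cloud('scene',288,306,255,295,d); r=np.c_[(C[:,:2]-O)@xx,(C[:,:2]-O)@ax,C[:,2]]
f=r[(abs(r[:,1]+.041)<.006)&(r[:,2]>.08)&(r[:,2]<.106)&(abs(r[:,0])<.03)]; print('front face dx/dz',np.polyfit(f[:,2],f[:,0],1),len(f),np.polyval(np.polyfit(f[:,2],f[:,0],1),[.08,.108]))
E
```

```text
top plane slope x,y [ 0.13110722 -0.11003436  0.10654264] X -0.022184232184479333 0.009566701963482154 Y -0.048656929229208626 -0.03427777943596928
front face dx/dz [-0.25105152  0.03196651] 90 [0.01188239 0.00485295]
```

```bash
python3 -c "
from h import *
go(.5584,-.0357,.38,7.5)"
```

```text
yaw now 7.495611945121376 slide [1.640e+01 2.381e+02 2.000e-01] dr [ 0.001 -0.    -0.   ]
```

Emit:
servo_tool --increments '[{"slide": [-10, 50, 0], "dr": [0, 0, 0], "jaw": 1}, {"slide": [-10, 100, 0], "dr": [0, 0, 0], "jaw": 1}, {"slide": [-10, 150, 0], "dr": [0, 0, 0], "jaw": 1}, {"slide": [0, 200, 0], "dr": [0, 0, 0], "jaw": 1}, {"slide": [16, 238, 0], "dr": [0, 0, 0], "jaw": 1}, {"slide": [16, 238, 0], "dr": [0, 0, 0], "jaw": 1}, {"slide": [16, 238, 40], "dr": [0, 0, 0], "jaw": 1}, {"slide": [16, 238, 80], "dr": [0, 0, 0], "jaw": 1}, {"slide": [16, 238, 104], "dr": [0, 0, 0], "jaw": 1}, {"slide": [16, 238, 104], "dr": [0, 0, 0], "jaw": 1}, {"slide": [24, 238, 104], "dr": [0, 0, 0], "jaw": 1}, {"slide": [30, 238, 104], "dr": [0, 0, 0], "jaw": 1}, {"slide": [30, 238, 104], "dr": [0, 0, 0], "jaw": 1}]'

```text
t: 19.1
tool_pos: [0.5734, -0.0333, 0.2783]
orientation: [3.134, 0.205, 0.007]
force: [0.9, 0.5, 0.8]
opening: 0.0006
gripper_force: 0.0
```

Emit:
servo_tool --increments '[{"slide": [1, 0, 0], "dr": [0, 0, 0], "jaw": 1}, {"slide": [2, 0, 0], "dr": [0, 0, 0], "jaw": 1}]'

```text
t: 19.3
tool_pos: [0.574, -0.0328, 0.2766]
orientation: [3.135, 0.206, 0.002]
force: [-0.4, -0.6, -0.1]
opening: 0.0005
gripper_force: 0.0
```

Emit:
servo_tool --increments '[{"slide": [1, 0, 0], "dr": [0, 0, 0], "jaw": 1}, {"slide": [2, 0, 0], "dr": [0, 0, 0], "jaw": 1}]'

```text
t: 19.5
tool_pos: [0.5756, -0.0325, 0.2758]
orientation: [3.135, 0.206, -0.0]
force: [-0.3, -0.1, 1.4]
opening: 0.0002
gripper_force: 0.1
```

Emit:
servo_tool --increments '[{"slide": [1, 0, 0], "dr": [0, 0, 0], "jaw": 1}, {"slide": [2, 0, 0], "dr": [0, 0, 0], "jaw": 1}]'

```text
t: 19.7
tool_pos: [0.5774, -0.0323, 0.2756]
orientation: [-3.135, -0.205, 0.002]
force: [-3.6, 0.1, 1.0]
opening: 0.0006
gripper_force: 1.4
```

Emit:
servo_tool --increments '[{"slide": [1, 0, 0], "dr": [0, 0, 0], "jaw": 1}, {"slide": [2, 0, 0], "dr": [0, 0, 0], "jaw": 1}, {"slide": [3, 0, 0], "dr": [0, 0, 0], "jaw": 1}]'

```text
t: 20.0
tool_pos: [0.5806, -0.0319, 0.2758]
orientation: [3.135, 0.205, -0.0]
force: [-3.2, -0.8, 2.6]
opening: 0.0006
gripper_force: 1.5
```

Emit:
servo_tool --increments '[{"slide": [1, 0, 0], "dr": [0, 0, 0], "jaw": 1}, {"slide": [1.5, 0, 0], "dr": [0, 0, 0], "jaw": 1}]'

```text
t: 20.2
tool_pos: [0.5822, -0.0317, 0.2759]
orientation: [3.135, 0.205, 0.0]
force: [-2.4, -0.2, 2.4]
opening: -0.0
gripper_force: 1.6
```

```bash
cat > tilt.py <<'E'
from h import *
snap('scene'); d=np.load('/tmp/scene.npz')['d']
xx=np.array([.9915,.13]);ax=np.array([-.13,.9915]); O=np.array([.5977,.0109])
C=cloud('scene',284,310,248,297,d); r=np.c_[(C[:,:2]-O)@xx,(C[:,:2]-O)@ax,C[:,2]]
f=r[(abs(r[:,1]+.041)<.006)&(r[:,2]>.08)&(r[:,2]<.106)&(abs(r[:,0])<.03)]; print('front face dx/dz',np.polyfit(f[:,2],f[:,0],1),len(f),np.polyval(np.polyfit(f[:,2],f[:,0],1),[.08,.108]))
E
python3 tilt.py
```

```text
front face dx/dz [-0.24398698  0.04257186] 98 [0.02305291 0.01622127]
```

Emit:
servo_tool --increments '[{"slide": [-10, 0, 0], "dr": [0, 0, 0], "jaw": 1}, {"slide": [-30, 0, -10], "dr": [0, 0, 0], "jaw": 1}, {"slide": [-50, 0, -60], "dr": [0, 0, 0], "jaw": 1}, {"slide": [-60, -40, -100], "dr": [0, 0, 0], "jaw": 1}, {"slide": [-60, -90, -100], "dr": [0, 0, 0], "jaw": 1}, {"slide": [-60, -140, -100], "dr": [0, 0, 0], "jaw": 1}, {"slide": [-60, -190, -100], "dr": [0, 0, 0], "jaw": 1}, {"slide": [-60, -240, -100], "dr": [0, 0, 0], "jaw": 1}, {"slide": [-60, -240, -100], "dr": [0, 0, 0], "jaw": 1}]'

```text
t: 21.15
tool_pos: [0.4896, 0.2026, 0.3758]
orientation: [-3.132, -0.213, -0.001]
force: [-1.1, -0.9, -0.1]
opening: 0.0006
gripper_force: 0.0
```

```bash
cat >> tilt.py <<'E'
p=np.load('/tmp/scene.npz')['p'];q,e=snap('top')
a=cv2.resize(p[245:320,265:365],(400,300),interpolation=cv2.INTER_CUBIC)
b=cv2.resize(q[165:225,300:380],(400,300),interpolation=cv2.INTER_CUBIC)
cv2.imwrite('pics/fin2.png',np.hstack([a,b])[:,:,::-1])
B=cloud('top',335,360,170,200,e); m=B[(B[:,2]>.1)&(B[:,2]<.125)]
X=(m[:,:2]-O)@xx;Y=(m[:,:2]-O)@ax
c=np.linalg.lstsq(np.c_[X,Y,np.ones(len(X))],m[:,2],rcond=None)[0]; print('top plane slope x,y',c,'X',X.min(),X.max(),'Y',Y.min(),Y.max(),'z',np.median(m[:,2]))
k=np.round(f[:,2],3); [print(z,round(1000*f[abs(f[:,2]-z)<.002,0].mean(),1)) for z in np.arange(.082,.106,.004)]
E
python3 tilt.py
```

```text
front face dx/dz [0.00141513 0.0200122 ] 90 [0.02012541 0.02016503]
top plane slope x,y [-0.02371925 -0.08148527  0.1059816 ] X -0.009076314655036407 0.02189660556927991 Y -0.04821464182156854 -0.03411912550339655 z 0.10956626444093742
0.082 18.6
0.08600000000000001 19.3
0.09000000000000001 20.5
0.09400000000000001 21.5
0.09800000000000002 22.6
0.10200000000000002 22.3
```

View pics/fin2.png

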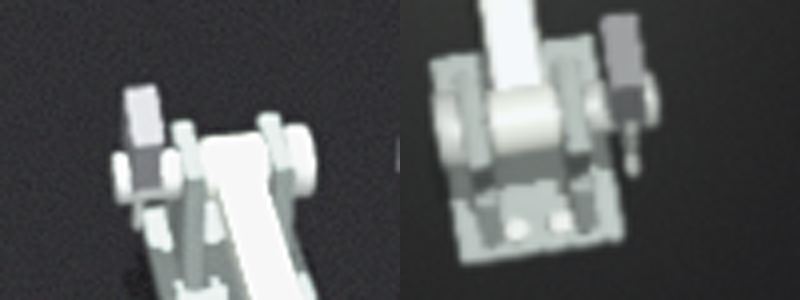

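```bash
python3 -c "
from h import *
go(.6506,-.0236,.376,7.5);go(.6506,-.0236,.276,7.5)"
```

```text
yaw now 7.689275560073003 slide [128.7 242.7  -0.4] dr [-0.    -0.     0.003]
yaw now 7.689275560073003 slide [128.7 242.7  99.6] dr [-0.    -0.     0.003]
```

Emit:
servo_tool --increments '[{"slide": [40, 30, 0], "dr": [0, 0, 0.003], "jaw": 1}, {"slide": [80, 60, 0], "dr": [0, 0, 0.003], "jaw": 1}, {"slide": [120, 90, 0], "dr": [0, 0, 0.003], "jaw": 1}, {"slide": [129, 140, 0], "dr": [0, 0, 0.003], "jaw": 1}, {"slide": [129, 190, 0], "dr": [0, 0, 0.003], "jaw": 1}, {"slide": [129, 240, 0], "dr": [0, 0, 0.003], "jaw": 1}, {"slide": [129, 243, 0], "dr": [0, 0, 0.003], "jaw": 1}, {"slide": [129, 243, 40], "dr": [0, 0, 0.003], "jaw": 1}, {"slide": [129, 243, 80], "dr": [0, 0, 0.003], "jaw": 1}, {"slide": [129, 243, 100], "dr": [0, 0, 0.003], "jaw": 1}, {"slide": [129, 243, 100], "dr": [0, 0, 0.003], "jaw": 1}, {"slide": [129, 243, 100], "dr": [0, 0, 0.003], "jaw": 1}]'

```text
t: 22.45
tool_pos: [0.6507, -0.0267, 0.2761]
orientation: [3.135, 0.199, -0.0]
force: [0.4, -0.1, 0.0]
opening: 0.0006
gripper_force: 0.0
```

```bash
python3 -c "
from h import *
O=np.array([.5977,.0109]);t=O+.0280*np.array([.9915,.13])-.041*np.array([-.13,.9915]);go(*t,.276,7.5);print(read_state()['tool_pos'],read_state()['force'])"
```

```text
yaw now 7.261925081937786 slide [-19.6  -3.1   0.2] dr [ 0.     0.    -0.004]
[ 0.65067211 -0.02668371  0.27614944] [ 0.40184877 -0.14895827  0.02758081]
```

Emit:
servo_tool --increments '[{"slide": [-4, -2, 0], "dr": [0, 0, 0], "jaw": 1}, {"slide": [-8, -2, 0], "dr": [0, 0, 0], "jaw": 1}, {"slide": [-11, -2, 0], "dr": [0, 0, 0], "jaw": 1}, {"slide": [-13, -2, 0], "dr": [0, 0, 0], "jaw": 1}]'

```text
t: 22.85
tool_pos: [0.6376, -0.0254, 0.2767]
orientation: [3.135, 0.201, 0.002]
force: [-0.1, 0.7, -0.3]
opening: 0.0004
gripper_force: 0.0
```

Emit:
servo_tool --increments '[{"slide": [-1, 0, 0], "dr": [0, 0, 0], "jaw": 1}, {"slide": [-2, 0, 0], "dr": [0, 0, 0], "jaw": 1}, {"slide": [-3, 0, 0], "dr": [0, 0, 0], "jaw": 1}]'

```text
t: 23.15
tool_pos: [0.6347, -0.0257, 0.2757]
orientation: [3.135, 0.201, 0.0]
force: [-0.4, -0.1, 0.1]
opening: 0.0006
gripper_force: 0.0
```

Emit:
servo_tool --increments '[{"slide": [-1, 0, 0], "dr": [0, 0, 0], "jaw": 1}, {"slide": [-2, 0, 0], "dr": [0, 0, 0], "jaw": 1}, {"slide": [-2, 0, 0], "dr": [0, 0, 0], "jaw": 1}]'

```text
t: 23.45
tool_pos: [0.6327, -0.026, 0.2757]
orientation: [-3.135, -0.201, 0.0]
force: [-0.5, -0.4, 1.2]
opening: 0.0004
gripper_force: 0.0
```

Emit:
servo_tool --increments '[{"slide": [-1, 0, 0], "dr": [0, 0, 0], "jaw": 1}, {"slide": [-1, 0, 0], "dr": [0, 0, 0], "jaw": 1}]'

```text
t: 23.65
tool_pos: [0.6317, -0.0261, 0.2757]
orientation: [-3.135, -0.201, 0.0]
force: [0.1, -1.1, 0.9]
opening: 0.0003
gripper_force: 0.0
```

Emit:
servo_tool --increments '[{"slide": [-1, 0, 0], "dr": [0, 0, 0], "jaw": 1}, {"slide": [-1, 0, 0], "dr": [0, 0, 0], "jaw": 1}]'

```text
t: 23.85
tool_pos: [0.6307, -0.0263, 0.2757]
orientation: [-3.135, -0.201, 0.0]
force: [-0.4, -0.6, -0.2]
opening: 0.0
gripper_force: 0.0
```

Emit:
servo_tool --increments '[{"slide": [-1, 0, 0], "dr": [0, 0, 0], "jaw": 1}, {"slide": [-1, 0, 0], "dr": [0, 0, 0], "jaw": 1}]'

```text
t: 24.05
tool_pos: [0.6297, -0.0264, 0.2758]
orientation: [3.135, 0.201, -0.0]
force: [0.2, 0.9, 0.6]
opening: 0.0004
gripper_force: 0.1
```

Emit:
servo_tool --increments '[{"slide": [-1, 0, 0], "dr": [0, 0, 0], "jaw": 1}, {"slide": [-1, 0, 0], "dr": [0, 0, 0], "jaw": 1}]'

```text
t: 24.25
tool_pos: [0.6288, -0.0265, 0.2759]
orientation: [3.135, 0.201, 0.001]
force: [0.8, 0.3, -0.4]
opening: 0.0002
gripper_force: 0.3
```

Emit:
servo_tool --increments '[{"slide": [-1, 0, 0], "dr": [0, 0, 0], "jaw": 1}, {"slide": [-1, 0, 0], "dr": [0, 0, 0], "jaw": 1}]'

```text
t: 24.45
tool_pos: [0.6279, -0.0267, 0.276]
orientation: [3.135, 0.201, 0.001]
force: [1.0, 0.0, 0.2]
opening: 0.0006
gripper_force: 0.6
```

Emit:
servo_tool --increments '[{"slide": [-1, 0, 0], "dr": [0, 0, 0], "jaw": 1}, {"slide": [-1, 0, 0], "dr": [0, 0, 0], "jaw": 1}]'

```text
t: 24.65
tool_pos: [0.6268, -0.0268, 0.2758]
orientation: [3.135, 0.201, 0.0]
force: [0.7, -0.1, 1.3]
opening: 0.0003
gripper_force: 0.6
```

Emit:
servo_tool --increments '[{"slide": [-1, 0, 0], "dr": [0, 0, 0], "jaw": 1}, {"slide": [-1, 0, 0], "dr": [0, 0, 0], "jaw": 1}]'

```text
t: 24.85
tool_pos: [0.6257, -0.0269, 0.2757]
orientation: [3.135, 0.201, -0.0]
force: [0.6, 0.2, 0.5]
opening: 0.0005
gripper_force: 0.5
```

```bash
cat > tl.py <<'E'
from h import *
O=np.array([.5977,.0109]);xx=np.array([.9915,.13]);ax=np.array([-.13,.9915])
q,e=snap('top');p,d=snap('scene')
for n,D,b in(('top',e,(330,365,165,205)),('scene',d,(284,310,240,280))):
    B=cloud(n,*b,D); X=(B[:,:2]-O)@xx;Y=(B[:,:2]-O)@ax; k=(B[:,2]>.1)&(B[:,2]<.125)&(abs(Y+.041)<.0075)&(abs(X)<.035)
    print(n,k.sum(),'X',np.percentile(X[k],[2,50,98]).round(4) if k.sum() else '')
s=read_state(); print('toolX',(s['tool_pos'][:2]-O)@xx)
E
python3 tl.py
```

```text
top 98 X [-0.0157 -0.0053  0.0073]
scene 54 X [0.029  0.0315 0.0338]
toolX 0.022902827535955777
```

Emit:
servo_tool --increments '[{"slide": [10, 0, 0], "dr": [0, 0, 0], "jaw": 1}, {"slide": [30, 0, -10], "dr": [0, 0, 0], "jaw": 1}, {"slide": [40, 0, -50], "dr": [0, 0, 0], "jaw": 1}, {"slide": [40, -40, -100], "dr": [0, 0, 0], "jaw": 1}, {"slide": [0, -90, -100], "dr": [0, 0, 0], "jaw": 1}, {"slide": [-40, -140, -100], "dr": [0, 0, 0], "jaw": 1}, {"slide": [-80, -190, -100], "dr": [0, 0, 0], "jaw": 1}, {"slide": [-110, -240, -100], "dr": [0, 0, 0], "jaw": 1}, {"slide": [-110, -240, -100], "dr": [0, 0, 0], "jaw": 1}]'

```text
t: 25.85
tool_pos: [0.4896, 0.1923, 0.3755]
orientation: [3.135, 0.2, -0.001]
force: [0.7, 0.5, 0.1]
opening: 0.0006
gripper_force: 0.0
```

```bash
python3 tl.py; sed -i 's/fin2/fin3/' tilt.py; python3 tilt.py
```

```text
top 127 X [-0.0142  0.0006  0.0159]
scene 127 X [-0.0137  0.0057  0.0171]
toolX -0.08499890154909236
front face dx/dz [0.03505056 0.0109392 ] 76 [0.01374325 0.01472467]
top plane slope x,y [-0.02891216 -0.02384192  0.10935909] X -0.01471687598356173 0.017697623766932295 Y -0.048150386647622945 -0.034317812107797704 z 0.11045493608193946
0.082 14.0
0.08600000000000001 13.7
0.09000000000000001 14.2
0.09400000000000001 14.2
0.09800000000000002 14.0
0.10200000000000002 14.9
```

View pics/fin3.png

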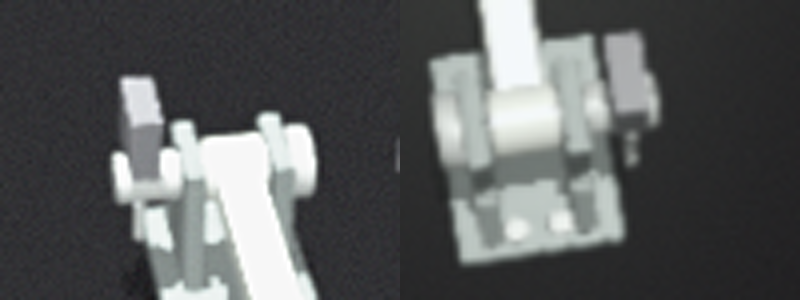

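The grip now stands upright at crop (138,115), with its top at z of about 110 mm (nominal when seated). The pin head is against the cheek and the gripper is clear, so I'm handing in.

```bash
python3 -c "
from plant import *
print(close_job())"
```

```text
the job is handed in; nothing more can be done
None
```

I handed the job in at about 26 s: the pin is home and the cotter is seated upright in its hole, released, with the gripper clear. No verdict came back; the camera shows the grip top at 110 mm, as it should be when seated. I inferred the bow snapping under the pin from the force and depth readings and did not see it directly.

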